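# Hold the peg open over the rent card

### The arm

A 6-joint arm with a two-finger parallel gripper is mounted at the origin on the work surface. World frame = base frame: x ahead of the robot, y to its left, z up, the work surface at z = 0. Lengths are in m, angles in rad, forces in N, time in s.
With the tool pointing down it reaches from about 0.25 to 0.775 m from the base axis. Payload 4 kg.
Tool frame: the origin (TCP) lies at the very end of the fingers, on their centre line; the grasp point (between the pads) lies 19 mm behind it; z points along the fingers, x is the direction in which the jaws open and shut, and the axes are right-handed (so a half turn about z gives the same grasp; the last joint's range is limited). The gripper opens to 85 mm and grips with 20 to 120 N. Pads are 22 mm wide; open, the fingers measure 114 mm over their backs; the gripper's body (76 mm by 85 mm) begins 54 mm behind the grasp point. The pads swing forward as they close: fully open they stand 13 mm farther back than shut.
Start: joints at [-1.229, 0.087, 1.371, -0, 1.684, -0.103], TCP at [0.237, -0.497, 0.231] pointing down, gripper open.
Joint ranges: [-3.1, 3.1], [-0.76, 2.03], [0.27, 2.55], [-1.08, 4.22], [0.17, 2.65], [-2.57, 2.57]. Speed limits (rad/s): [2.79, 2.79, 3.14, 3.14, 3.14, 3.14].

### API

Orientations are given as a 3x3 rotation matrix whose columns are the frame's x, y, z axes.
In Python, from rig import arm gives the robot as it stands.
- The arm moves only by the shell command python3 -m pendant 'ROWS' [OPENING] [FORCE]. ROWS is JSON, a list of rows, each an object with "travel": the shift along the tool's x, y, z in m, a list of three; "roll": the turn about the tool's z in degrees. In form: [{"travel": [dx, dy, dz], "roll": roll}, ...]. A call has exactly 5 rows; each row is the pose to reach, as a shift and turn from the pose measured when the call began, along the tool's axes at that moment; what a row does not reach only later rows make up. A row lasts 1/10 s, in which the tool goes at most 50 mm and 8.59 degrees, less where a joint would pass 70% of its speed; a pose out of reach is approached as far as the arm can. A call with a gripper value outside its range is refused whole. OPENING is the closure in counts, from 0 (fully open) to 255 (shut), set as the call begins (- or left out, the last holds). The fingers move at their own pace and stop on an object; FORCE is the grip in N (left out, the last holds). Time passes only in rows, so rows that repeat a pose let the fingers close, or fill a call up. It gives the time, the measured TCP pose, the force and the opening at its end, in the units of the state.
- arm.get_state(): the state, without advancing time (a new reading comes with each control period).
- arm.grab_frame(name): name is "scene" or "top" or "wrist"; returns the picture (400x640x3 uint8, red, green, blue); there is no depth.
- arm.camera_info(name): a dict with "intrinsics" (3x3 intrinsics, pixels), "extrinsics" (4x4, takes a point from world to camera coordinates). Camera axes: x right, y down, z forward; pixel columns grow to the right and rows downward; lengths in m; the calibration is good to about 2 mm. A picture is of the moment at which its call begins: read the wrist's pose just before it. camera_info takes no time and is no camera call; for the wrist camera it gives the pose at the moment of the call.
- arm.job_done(): hands the job in, once; it reports no verdict.
The state is a dict: "t": time; "qpos": joint angles; "qd": joint speeds; "joint_torque": joint torques, N m; "eef_pos": TCP position; "ee_rot": TCP orientation; "force": force on the tool from outside, world axes, zero at the start; "moment": the same for the moment, N m; "width": finger opening in m.
Only numpy, scipy, OpenCV 4.12 (cv2) and the standard library are available. Lean on these libraries where they do the work, as an engineer would, in place of code of your own. Each camera call takes 0.05 s, during which the arm holds its last target.

### The job

First pull the rent card out of its wooden keeper by sliding its grip all the way to the end stop. Then squeeze the big spring peg open, take it off the tea carton's flap, and hold it wide open over the middle of the card's top edge, one jaw on each side and the edge well inside the jaws, without the peg touching the card or keeper, so that I can slip the receipt in. Finish like that, still squeezing and holding the peg there; leave the other things on the dresser where they are.

Things in the scene. Friction and masses are not known exactly. Their poses are not given: they have to be found in the camera images.
- keeper: Wooden card keeper fixed to the top: low base 90 x 260 x 10 mm (x, y, z), with a plywood hood 55 x 100 mm, its top at z = 92 mm, over the base's -y end (its y from -120 to -20 mm), open only towards +y. Origin under the middle of the base; +y points along the slide from hood to end stop, z up. A card on a carriage slides in it along +y.
- card_slide (a joint): Position of the card's carriage along the keeper's +y, m: 0 = card fully under the hood, 0.110 = end stop, card wholly clear of the hood. Starts between 0 and 0.03. It takes about 2 N to slide and stays where it is left.
- slide_grip (a point): On the carriage's upright wooden grip, a block 20 mm (x, across the slide) x 16 mm (y, along the slide), standing from 17 to 70 mm above the surface; this point is on its vertical centre line, 12 mm below its top. It stands 70 mm ahead (+y) of the card's middle and 20 mm or more clear of the hood. Axes as the keeper's.
- card_top (a point): Middle of the top edge of the stiff upright card, which is 4 mm thick (x), 90 mm long (y), its top edge 80 mm above the surface; it is rigid on the carriage and moves with the grip. Axes as the keeper's: x is square to the card's face, y along its edge and the slide, z up.
- carton: White card tea carton fixed to the top, 80 x 120 x 60 mm (x, y, z), origin under its middle. An upright flap 4 mm thick (x), 120 mm long (y), stands along its +x edge, 36 mm from the origin in x, up to 94 mm above the surface. The peg starts on it.
- flap_top (a point): Middle of the flap's top edge, 94 mm above the surface; axes as the carton's.
- peg_pivot (a point): Centre of the pivot of the big wooden spring peg (24 mm wide along its y, 55 g), which starts biting the carton's flap, levers up, jaws down, pivot 14 mm above the flap's edge. Axes of its -x half: x square to the flap, the way the levers are squeezed; y along the pivot and flap; z up while it bites. The jaws reach 34 mm below the pivot; the pivot barrel fills the space to 5 mm below it.
- peg_levers (a point): Midway between the peg's two levers, 32 mm above the pivot while it bites. They rise in a V to 44 mm above the pivot, each leaning out 0.28 rad, 41 mm over their outer faces at the top. Squeezed together along x they end parallel, 16 mm over the outer faces, at a stop. Squeezing takes 4 N at the tops at first, 9 N fully open.
- peg_lever (a joint): Angle between the peg's halves, rad: 0 = biting a 4 mm card (as at the start), -0.12 = jaws shut on nothing, 0.56 = fully spread, at its stop, the jaw tips then 22 mm apart. A spring shuts it. As it opens, each half turns by half of this angle about the pivot.
- jaw_a (a point): Tip of the peg's -x jaw, on its inner face, 34 mm below the pivot while it bites. Jaws are 4 mm thick. Axes as peg_pivot.
- jaw_b (a point): Tip of the peg's +x jaw, on its inner face, 34 mm below the pivot while it bites.
- kettle: White kettle, 160 mm wide, 206 mm tall, bystander. Origin under its middle.
- mug: Terracotta mug, 80 mm wide, 90 mm tall, bystander. Origin under its middle.
- shaker: Glass sugar shaker with steel top, 68 mm wide, 131 mm tall, bystander. Origin under its middle.
- spoon: Wooden spoon, 260 mm long, lying flat, bystander. Origin at its middle.
- bowl: White bowl, 130 mm wide, 50 mm tall, bystander. Origin under its middle.
- jar: Glass jar with steel cap, 70 mm wide, 110 mm tall, bystander. Origin under its middle.
There are look-alikes about, which are no part of the job. Leave any red or yellow look-alike of the carton alone.

How it is judged:
On the way, in this order (a step that is already met when the one before it is completed fails the run):
1. the card is slid out to its end stop (value of joint card_slide above 0.105 m), for 0.2 s.
2. the peg is squeezed open and clear of the carton's flap (value of joint peg_lever above 0.35 rad and distance between peg_pivot and flap_top above 0.06 m and contact force between the fingers and peg above 2 N), for 0.2 s.
At the end, for the whole second after the job is handed in: Slide within 6 mm of its stop; peg squeezed by the fingers (over 2 N) to 0.35 rad or more; jaw tips on opposite faces of the card, 6 mm or more below its top edge; pivot above the edge, within 25 mm of its middle; peg presses card and keeper under 0.5 N; all held for the last second (value of joint card_slide above 0.104 m and value of joint peg_lever above 0.35 rad and z of each of jaw_a, jaw_b in the frame of card_top below -0.006 m and ((x of jaw_a in the frame of card_top below -0.003 m and x of jaw_b in the frame of card_top above 0.003 m) or (x of jaw_a in the frame of card_top above 0.003 m and x of jaw_b in the frame of card_top below -0.003 m)) and y of peg_pivot in the frame of card_top between -0.025 and 0.025 m and x of peg_pivot in the frame of card_top between -0.02 and 0.02 m and z of peg_pivot in the frame of card_top above 0.004 m and contact force between peg and keeper below 0.5 N and contact force between the fingers and peg above 2 N); the arm keeps its last pose, push and grip.
It fails at once if a bystander is moved by over 30 mm (distance of any of kettle, mug, shaker, spoon, bowl, jar from where it was at the start of the episode above 0.03 m).
It also fails if it takes over 51 s, if anything falls off the work surface, if the arm or the gripper's body presses on something with over 40 N, if the wrist force passes 120 N, or if a joint passes its speed limit or range.

## Working session

There is one attempt and no reset: what is moved stays moved. The work goes in short steps, Python scripts to look and compute and a shell command to move; the robot and the scene stay as the last step left them, time stands still between calls to the robot, and variables do not carry over. Pictures are saved under pics/ and viewed, and the job is handed in when it is done.

```bash
ls; mkdir -p pics; python3 - <<'E'
from rig import arm
import cv2
for n in ["scene","top","wrist"]:
    f=arm.grab_frame(n); cv2.imwrite(f"pics/{n}0.png",f[:,:,::-1])
    c=arm.camera_info(n); print(n,c)
s=arm.get_state(); print(s)
E
```

```text
pics
scene {'intrinsics': array([[373.62413032,   0.        , 317.17057175],
       [  0.        , 373.62413032, 200.16848916],
       [  0.        ,   0.        ,   1.        ]]), 'extrinsics': array([[ 0.80957989,  0.58679105, -0.01602055, -0.44830999],
       [ 0.30805432, -0.44792944, -0.8393222 , -0.06932239],
       [-0.49968283,  0.67456318, -0.54339819,  1.68705389],
       [ 0.        ,  0.        ,  0.        ,  1.        ]])}
top {'intrinsics': array([[378.61025213,   0.        , 315.28903246],
       [  0.        , 378.61025213, 210.46769634],
       [  0.        ,   0.        ,   1.        ]]), 'extrinsics': array([[ 1.14002504e-03, -9.99980676e-01,  6.11136222e-03,
         2.96923567e-02],
       [-9.94316155e-01, -1.78415149e-03, -1.06452814e-01,
         5.38733372e-01],
       [ 1.06461660e-01, -5.95526731e-03, -9.94298974e-01,
         1.22574388e+00],
       [ 0.00000000e+00,  0.00000000e+00,  0.00000000e+00,
         1.00000000e+00]])}
wrist {'intrinsics': array([[293.66203516,   0.        , 316.68914737],
       [  0.        , 293.66203516, 196.80212795],
      
[... 374 characters left out ...]
94259e+00, -3.80391136e-05,
        1.68360445e+00, -1.03102375e-01]), 'qd': array([ 0.00084612, -0.00275687, -0.00312459,  0.0016566 , -0.00063254,
        0.00290764]), 'joint_torque': array([ 2.32263170e-03, -3.52370667e+01, -3.13680089e+01, -1.31719903e-04,
        8.01982154e-03, -2.20506860e-05]), 'eef_pos': array([ 0.23651227, -0.49611276,  0.23037296]), 'ee_rot': array([[ 4.30289710e-01, -9.02690628e-01, -6.29017705e-04],
       [-9.02689121e-01, -4.30290146e-01,  1.65575545e-03],
       [-1.76529505e-03, -1.44647096e-04, -9.99998431e-01]]), 'force': array([-0.14208576,  0.0414196 , -0.09285419]), 'moment': array([ 0.02460493, -0.04992823, -0.00102332]), 'width': 0.08534021150999724}
```

View pics/scene0.png

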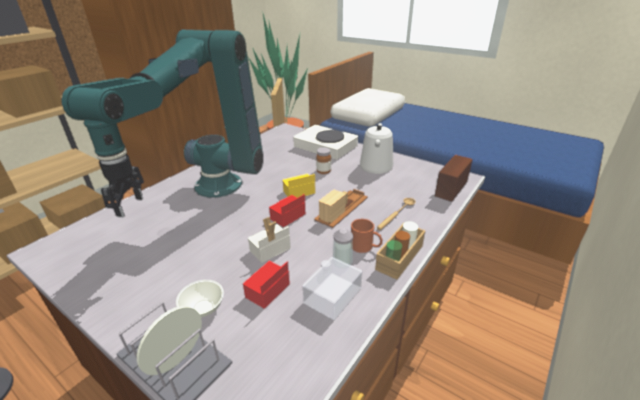

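View pics/top0.png

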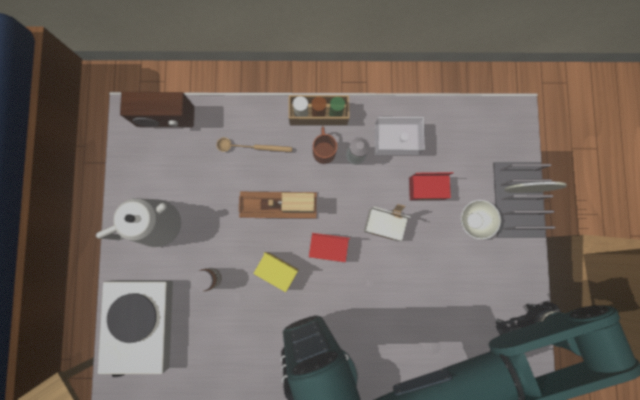

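View pics/wrist0.png

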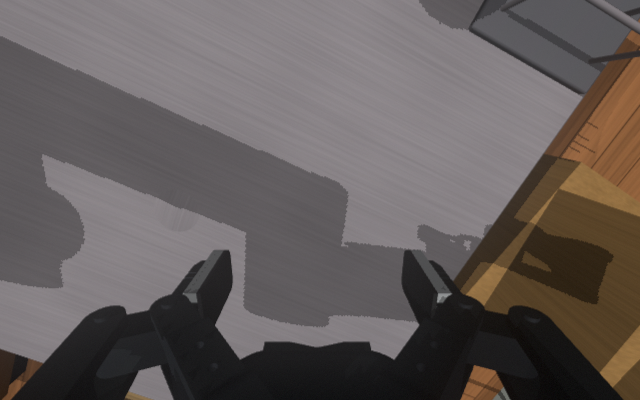

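The scene view shows the white carton with the peg at about (270,240) and the keeper at (341,207). In the top view the white carton is at (387,224) with the peg at (397,211). The keeper is at (278,204), its hood is on the right end, and it slides left (world +y). 

I'll zoom in on both.

```bash
python3 - <<'E'
import cv2,numpy as np
t=cv2.imread("pics/top0.png"); s=cv2.imread("pics/scene0.png")
a=cv2.resize(t[180:260,230:430],None,fx=4,fy=4,interpolation=cv2.INTER_CUBIC)
b=cv2.resize(s[170:270,230:380],None,fx=5,fy=5,interpolation=cv2.INTER_CUBIC)
cv2.imwrite("pics/topz.png",a); cv2.imwrite("pics/scenez.png",b)
E
```

```text
(no output)
```

View pics/topz.png

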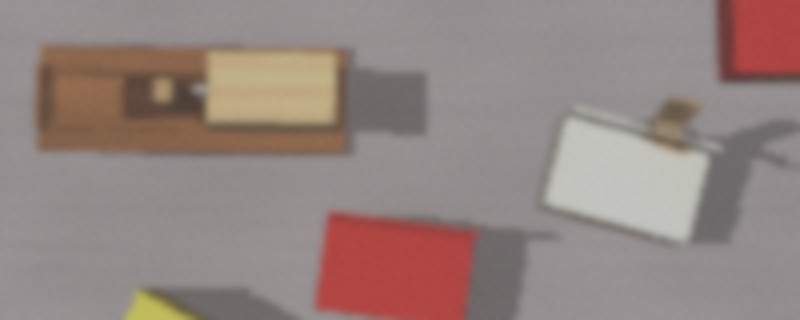

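View pics/scenez.png

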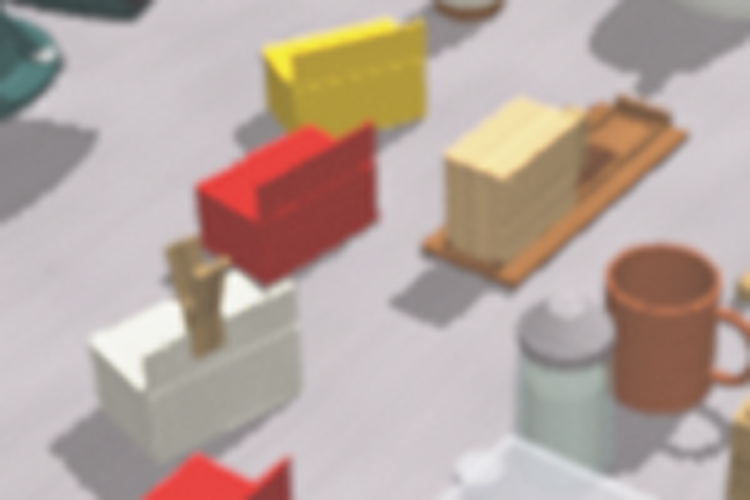

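```bash
cat > h.py <<'E'
import numpy as np
def ray(info,u,v,z):
    K=info["intrinsics"];E=info["extrinsics"];R=E[:3,:3];t=E[:3,3]
    d=R.T@np.linalg.inv(K)@np.array([u,v,1.]); c=-R.T@t
    return c+d*(z-c[2])/d[2]
def proj(info,p):
    K=info["intrinsics"];E=info["extrinsics"]
    q=K@(E[:3,:3]@np.asarray(p,float)+E[:3,3]); return q[:2]/q[2]
def rel(s,target,yaw_x=None):
    "travel in tool axes to world target; roll (deg) to make tool x along world yaw_x"
    R=s["ee_rot"]; d=R.T@(np.asarray(target)-s["eef_pos"])
    r=None
    if yaw_x is not None:
        v=R.T@np.array([np.cos(yaw_x),np.sin(yaw_x),0]); r=np.degrees(np.arctan2(v[1],v[0])); r=(r+90)%180-90
    return d,r
E
python3 - <<'E'
from h import *; from rig import arm
i=arm.camera_info("top")
for n,u,v,z in [("kA",40,47,.01),("kB",350,47,.01),("kC",347,153,.01),("kD",38,150,.01),("grip",162,90,.07),("hood1",206,52,.092),("hood2",337,52,.092),("hood3",337,125,.092),("hood4",205,122,.092),("fl1",575,108,.094),("fl2",720,150,.094),("lev+x",682,103,.15),("lev-x",670,143,.15)]:
    print(n,ray(i,230+u/4,180+v/4,z).round(4))
s=arm.get_state(); print(np.degrees(s["qpos"][5]))
E
```

```text
kA [0.6038 0.2847 0.01  ]
kB [0.6043 0.023  0.01  ]
kC [0.5144 0.0254 0.01  ]
kD [0.5165 0.2844 0.01  ]
grip [0.5597 0.1745 0.07  ]
hood1 [0.5872 0.1377 0.092 ]
hood2 [0.5874 0.0342 0.092 ]
hood3 [0.5294 0.0341 0.092 ]
hood4 [0.5316 0.1379 0.092 ]
fl1 [ 0.543 -0.153  0.094]
fl2 [ 0.51   -0.2664  0.094 ]
lev+x [ 0.5404 -0.2243  0.15  ]
lev-x [ 0.5103 -0.2147  0.15  ]
-5.907330953815998
```

```bash
python3 - <<'E'
from h import *; from rig import arm
print(rel(arm.get_state(),[.535,.175,.21],0.0))
E
```

```text
(array([-0.47733402, -0.55821233,  0.02129638]), np.float64(-64.51404729869789))
```

```bash
python3 -m pendant '[{"travel":[-0.031,-0.037,0],"roll":-4.3},{"travel":[-0.062,-0.074,0],"roll":-8.6},{"travel":[-0.094,-0.11,0],"roll":-13},{"travel":[-0.125,-0.147,0],"roll":-17},{"travel":[-0.157,-0.183,0],"roll":-21.5}]' 0 30; python3 - <<'E'
from h import *; from rig import arm
s=arm.get_state();print(s["t"],rel(s,[.535,.175,.21],0.0))
E
```

```text
t: 0.65
eef_pos: [0.3344, -0.2738, 0.2303]
ee_rot: [[0.733, -0.68, -0.001], [-0.68, -0.733, 0.002], [-0.002, -0.001, -1.0]]
force: [1.1, -0.5, 1.3]
width: 0.0856
0.65 (array([-0.15835878, -0.46532792,  0.02115244]), np.float64(-42.877763867077434))
```

```bash
python3 -m pendant '[{"travel":[-0.016,-0.047,0],"roll":-4.3},{"travel":[-0.032,-0.094,0],"roll":-8.6},{"travel":[-0.048,-0.14,0],"roll":-13},{"travel":[-0.064,-0.187,0],"roll":-17},{"travel":[-0.08,-0.234,0],"roll":-21.5}]'; python3 - <<'E'
from h import *; from rig import arm
s=arm.get_state();print(s["t"],rel(s,[.535,.175,.21],0.0))
E
```

```text
t: 1.15
eef_pos: [0.4353, -0.0458, 0.2307]
ee_rot: [[0.932, -0.362, -0.0], [-0.362, -0.932, 0.002], [-0.001, -0.002, -1.0]]
force: [0.8, -0.7, -0.8]
width: 0.0853
1.15 (array([ 0.0131702 , -0.24191146,  0.02106   ]), np.float64(-21.198036802315215))
```

```bash
python3 -m pendant '[{"travel":[0.003,-0.049,0.004],"roll":-4.3},{"travel":[0.006,-0.097,0.008],"roll":-8.6},{"travel":[0.009,-0.145,0.012],"roll":-13},{"travel":[0.012,-0.193,0.016],"roll":-17},{"travel":[0.013,-0.242,0.021],"roll":-21.2}]'; python3 - <<'E'
from h import *; from rig import arm
import cv2
i=arm.camera_info("wrist");s=arm.get_state()
f=arm.grab_frame("wrist"); cv2.imwrite("pics/w1.png",f[:,:,::-1]); np.save("w1.npy",np.vstack([i["extrinsics"]]))
f=arm.grab_frame("top"); cv2.imwrite("pics/t1.png",f[:,:,::-1])
print(s["t"],s["eef_pos"],proj(i,[.56,.1745,.07]),rel(s,[.56,.1745,.1],0.0))
E
```

```text
t: 1.65
eef_pos: [0.5353, 0.177, 0.2096]
ee_rot: [[1.0, 0.003, -0.0], [0.003, -1.0, 0.001], [-0.0, -0.001, -1.0]]
force: [0.6, -0.4, -0.5]
width: 0.0852
1.65 [0.53534733 0.17702441 0.20963726] [342.35145752 187.64947289] (array([0.02465358, 0.00274874, 0.10963166]), np.float64(0.17672949791661097))
```

View pics/w1.png

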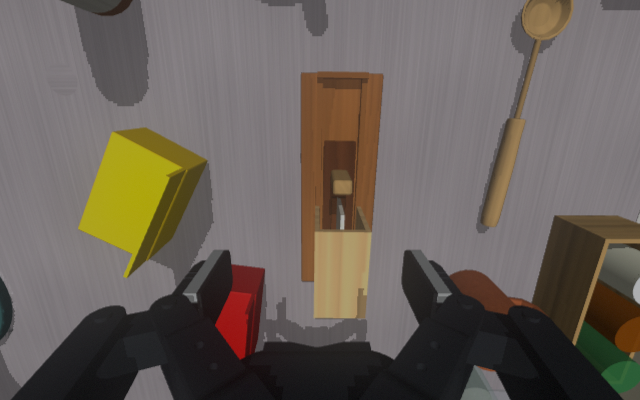

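```bash
python3 - <<'E'
import cv2
t=cv2.imread("pics/w1.png")
cv2.imwrite("pics/w1z.png",cv2.resize(t[150:250,290:390],None,fx=6,fy=6,interpolation=cv2.INTER_CUBIC))
E
```

```text
(no output)
```

View pics/w1z.png

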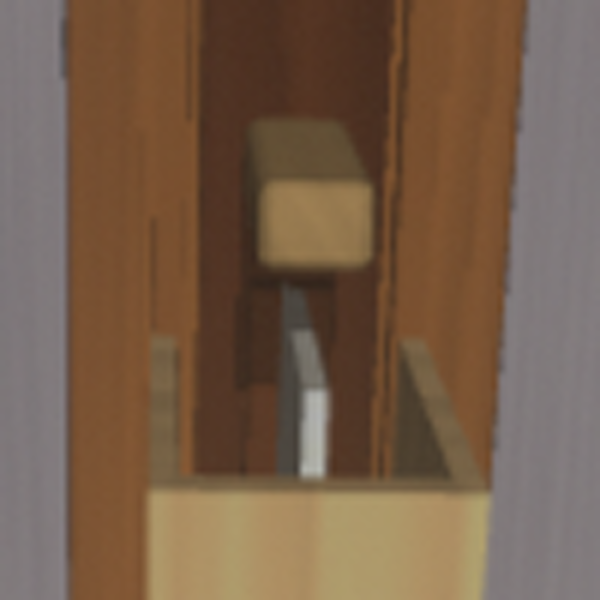

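The grip's top face is at (342.7, 187.3) in the wrist view. The top-camera estimate of (0.560, 0.1745, 0.07) projects to (342.4, 187.6), so the two agree.

The candidates in the top view are the white carton (387,224), red cartons (329,248) and (431,186), and a yellow carton (276,272). The only peg is at (397,211), on the white carton. The only keeper is at (278,204).

Next I'll descend on the grip.

```bash
python3 -m pendant '[{"travel":[0.015,0.002,0.035],"roll":0},{"travel":[0.025,0.003,0.08],"roll":0},{"travel":[0.025,0.003,0.125],"roll":0},{"travel":[0.025,0.003,0.155],"roll":0},{"travel":[0.025,0.003,0.166],"roll":0}]' 60 && python3 -m pendant '[{"travel":[0,0,0.001],"roll":0},{"travel":[0,0,0.001],"roll":0},{"travel":[0,0,0.001],"roll":0},{"travel":[0,0,0.001],"roll":0},{"travel":[0,0,0.001],"roll":0}]' 255 30
```

```text
t: 2.25
eef_pos: [0.556, 0.1764, 0.0362]
ee_rot: [[1.0, 0.006, -0.013], [0.006, -1.0, 0.001], [-0.013, -0.001, -1.0]]
force: [-0.8, -0.1, 0.5]
width: 0.0651
t: 2.75
eef_pos: [0.5608, 0.1764, 0.038]
ee_rot: [[1.0, 0.005, -0.001], [0.005, -1.0, 0.002], [-0.001, -0.002, -1.0]]
force: [9.1, 0.0, -6.0]
width: 0.0199
```

```bash
python3 -m pendant '[{"travel":[0,-0.02,0],"roll":0},{"travel":[0,-0.04,0],"roll":0},{"travel":[0,-0.06,0],"roll":0},{"travel":[0,-0.075,0],"roll":0},{"travel":[0,-0.083,0],"roll":0}]'
```

```text
t: 3.25
eef_pos: [0.5618, 0.2596, 0.038]
ee_rot: [[1.0, 0.005, 0.002], [0.005, -1.0, 0.001], [0.002, -0.001, -1.0]]
force: [6.5, -1.6, -9.1]
width: 0.0195
```

```bash
python3 -m pendant '[{"travel":[0,-0.003,0],"roll":0},{"travel":[0,-0.006,0],"roll":0},{"travel":[0,-0.009,0],"roll":0},{"travel":[0,-0.012,0],"roll":0},{"travel":[0,-0.012,0],"roll":0}]'
```

```text
t: 3.75
eef_pos: [0.562, 0.2686, 0.0379]
ee_rot: [[1.0, 0.004, 0.002], [0.004, -1.0, -0.004], [0.002, 0.004, -1.0]]
force: [2.2, -8.7, -5.9]
width: 0.0193
```

```bash
python3 -m pendant '[{"travel":[0,-0.003,0],"roll":0},{"travel":[0,-0.003,0],"roll":0},{"travel":[0,-0.003,0],"roll":0},{"travel":[0,-0.003,0],"roll":0},{"travel":[0,-0.003,0],"roll":0}]' && python3 -m pendant '[{"travel":[0,0,0],"roll":0},{"travel":[0,0,0],"roll":0},{"travel":[0,0,0],"roll":0},{"travel":[0,0,-0.03],"roll":0},{"travel":[0,0,-0.075],"roll":0}]' 40 && python3 - <<'E'
from h import *; from rig import arm
s=arm.get_state();print(s["t"],rel(s,[.500,-.200,.26],np.radians(-16.2)))
E
```

```text
t: 4.25
eef_pos: [0.562, 0.2686, 0.0379]
ee_rot: [[1.0, 0.003, 0.001], [0.003, -1.0, -0.009], [0.001, 0.009, -1.0]]
force: [1.6, -8.3, -5.5]
width: 0.0195
t: 4.75
eef_pos: [0.5596, 0.2691, 0.1105]
ee_rot: [[1.0, 0.004, -0.006], [0.003, -1.0, -0.011], [-0.006, 0.011, -1.0]]
force: [1.3, 1.2, 0.0]
width: 0.0721
4.75 (array([-0.06211756,  0.47053198, -0.14385418]), np.float64(16.403121532106923))
```

```bash
python3 -m pendant '[{"travel":[-0.004,0.012,-0.04],"roll":0},{"travel":[-0.01,0.05,-0.07],"roll":2},{"travel":[-0.016,0.095,-0.09],"roll":4},{"travel":[-0.022,0.14,-0.105],"roll":6},{"travel":[-0.028,0.187,-0.115],"roll":8}]' 40 && python3 -m pendant '[{"travel":[-0.006,0.047,-0.005],"roll":2},{"travel":[-0.012,0.094,-0.01],"roll":4},{"travel":[-0.018,0.14,-0.015],"roll":6},{"travel":[-0.024,0.188,-0.02],"roll":8},{"travel":[-0.03,0.235,-0.03],"roll":8}]' && python3 - <<'E'
from h import *; from rig import arm
s=arm.get_state();print(s["t"],rel(s,[.500,-.200,.26],np.radians(-16.2)))
E
```

```text
t: 5.25
eef_pos: [0.5332, 0.0828, 0.2309]
ee_rot: [[0.991, -0.135, -0.001], [-0.135, -0.991, -0.01], [0.001, 0.01, -1.0]]
force: [1.1, -0.4, 0.4]
width: 0.0722
t: 5.75
eef_pos: [0.4711, -0.1468, 0.2641]
ee_rot: [[0.963, -0.271, 0.001], [-0.271, -0.963, -0.01], [0.004, 0.01, -1.0]]
force: [0.1, -0.5, 0.3]
width: 0.0721
5.75 (array([0.04225939, 0.04334793, 0.00469496]), np.float64(0.4734818769271527))
```

```bash
python3 -m pendant '[{"travel":[0.021,0.022,0],"roll":0.5},{"travel":[0.042,0.043,0.004],"roll":0.5},{"travel":[0.042,0.043,0.004],"roll":0.5},{"travel":[0.042,0.043,0.004],"roll":0.5},{"travel":[0.042,0.043,0.004],"roll":0.5}]' && python3 - <<'E'
from h import *; from rig import arm
import cv2,pickle
i=arm.camera_info("wrist");s=arm.get_state()
f=arm.grab_frame("wrist"); cv2.imwrite("pics/w2.png",f[:,:,::-1]); pickle.dump((i,s),open("w2.pkl","wb"))
f=arm.grab_frame("top"); cv2.imwrite("pics/t2.png",f[:,:,::-1])
f=arm.grab_frame("scene"); cv2.imwrite("pics/s2.png",f[:,:,::-1])
print(s["t"],s["eef_pos"])
for p in [[.543,-.153,.094],[.51,-.2664,.094],[.5404,-.2243,.152],[.5103,-.2147,.152]]: print(proj(i,p))
E
```

```text
t: 6.25
eef_pos: [0.4999, -0.1986, 0.2613]
ee_rot: [[0.961, -0.278, 0.002], [-0.278, -0.96, -0.01], [0.005, 0.009, -1.0]]
force: [-0.2, 1.2, -1.3]
width: 0.0718
6.25 [ 0.49989742 -0.19857885  0.26133271]
[344.82924046 123.83085899]
[341.69415634 229.31091308]
[367.69092288 206.38966572]
[333.08430659 205.5740915 ]
```

View pics/w2.png

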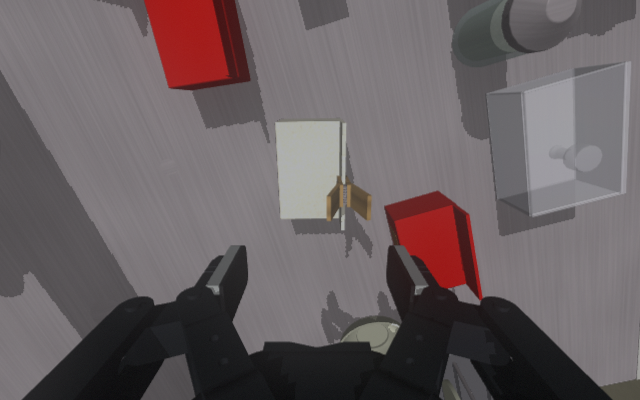

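```bash
python3 - <<'E'
import cv2
t=cv2.imread("pics/w2.png")
cv2.imwrite("pics/w2z.png",cv2.resize(t[110:250,260:440],None,fx=4,fy=4,interpolation=cv2.INTER_CUBIC))
t=cv2.imread("pics/t2.png")
cv2.imwrite("pics/t2z.png",cv2.resize(t[180:260,230:430],None,fx=4,fy=4,interpolation=cv2.INTER_CUBIC))
E
```

```text
(no output)
```

View pics/w2z.png

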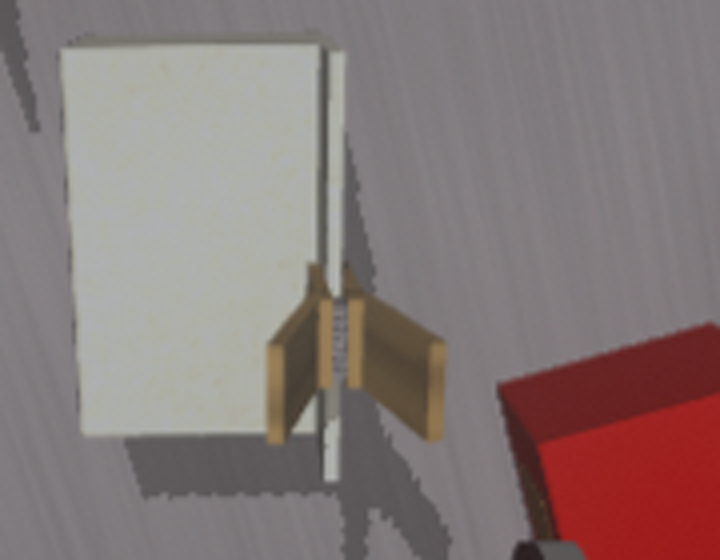

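View pics/t2z.png

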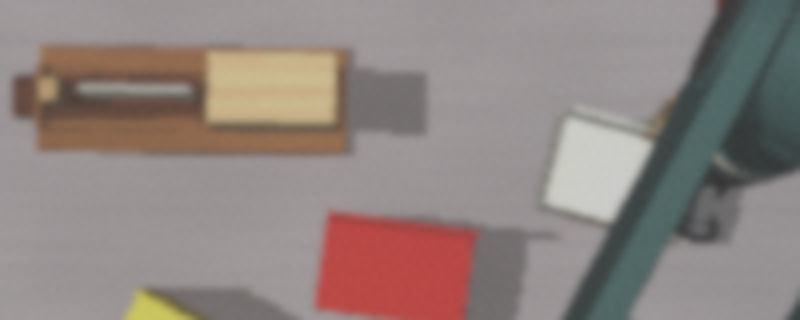

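```bash
python3 - <<'E'
from h import *; from rig import arm
import pickle
i,s=pickle.load(open("w2.pkl","rb"))
Z=lambda u,v,z: ray(i,260+u/4,110+v/4,z)
L=Z(267,392,.152);Rr=Z(445,389,.152);print("tops",L,Rr,np.linalg.norm(L-Rr),(L+Rr)/2)
print("width",np.linalg.norm(Z(270,345,.152)-Z(270,442,.152)))
print("pivot",Z(341,343,.112))
a=Z(337,52,.094);b=Z(331,481,.094);print("flap",a,b,np.linalg.norm(a-b),(a+b)/2,np.degrees(np.arctan2(-(a-b)[0],(a-b)[1])))
t=arm.camera_info("top")
c=ray(t,230+77/4,180+89/4,.08);d=ray(t,230+193/4,180+89/4,.08);print("card",c,d,(c+d)/2)
print("grip",ray(t,230+48/4,180+89/4,.07))
E
```

```text
tops [ 0.50413067 -0.21534977  0.152     ] [ 0.54333234 -0.22602432  0.152     ] 0.040629018103118815 [ 0.52373151 -0.22068705  0.152     ]
width 0.023590505149716973
pivot [ 0.5238165 -0.2221859  0.112    ]
flap [ 0.54263635 -0.15203081  0.094     ] [ 0.51086951 -0.26788289  0.094     ] 0.12012840781413951 [ 0.52675293 -0.20995685  0.094     ] -15.333718070961016
card [0.5591042  0.24088116 0.08      ] [0.55928202 0.14869155 0.08      ] [0.55919311 0.19478636 0.08      ]
grip [0.56034678 0.26580442 0.07      ]
```

```bash
python3 - <<'E'
from h import *; from rig import arm
s=arm.get_state();print(s["t"],s["eef_pos"],rel(s,[.5237,-.2212,.12],np.radians(-15.5)))
E
```

```text
6.4 [ 0.49984602 -0.19850708  0.26127956] (array([0.02855556, 0.01381812, 0.141554  ]), np.float64(-0.6355437105807908))
```

```bash
python3 -m pendant '[{"travel":[0.014,0.007,0.02],"roll":-0.6},{"travel":[0.0285,0.014,0.045],"roll":-0.6},{"travel":[0.0285,0.014,0.07],"roll":-0.6},{"travel":[0.0285,0.014,0.085],"roll":-0.6},{"travel":[0.0285,0.014,0.085],"roll":-0.6}]' 60 && python3 - <<'E'
from h import *; from rig import arm
import cv2
i=arm.camera_info("wrist");s=arm.get_state()
f=arm.grab_frame("wrist"); cv2.imwrite("pics/w3.png",f[:,:,::-1])
print(s["eef_pos"],rel(s,[.5237,-.2212,.12],np.radians(-15.5)),proj(i,[.5237,-.2207,.152]))
E
```

```text
t: 6.9
eef_pos: [0.5221, -0.2195, 0.1738]
ee_rot: [[0.964, -0.267, -0.003], [-0.267, -0.964, -0.008], [-0.001, 0.008, -1.0]]
force: [-0.5, -0.3, 0.1]
width: 0.0658
[ 0.52208305 -0.21945881  0.17378141] (array([0.00206889, 0.00080051, 0.05378815]), np.float64(0.011503649709780461)) [321.29449316 235.47390838]
```

View pics/w3.png

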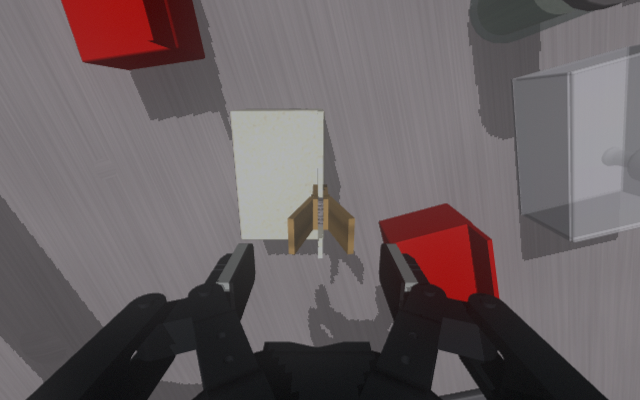

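The lever tops are centred at (321, 235) in the wrist view. My estimate projects to (321.3, 235.5), so I'll descend.

```bash
python3 -m pendant '[{"travel":[0.002,0.001,0.02],"roll":0},{"travel":[0.002,0.001,0.04],"roll":0},{"travel":[0.002,0.001,0.054],"roll":0},{"travel":[0.002,0.001,0.054],"roll":0},{"travel":[0.002,0.001,0.054],"roll":0}]' && python3 -m pendant '[{"travel":[0,0,0],"roll":0},{"travel":[0,0,0],"roll":0},{"travel":[0,0,0],"roll":0},{"travel":[0,0,0],"roll":0},{"travel":[0,0,0],"roll":0}]' 255 40 && python3 - <<'E'
from rig import arm
import cv2
f=arm.grab_frame("wrist"); cv2.imwrite("pics/w4.png",f[:,:,::-1])
f=arm.grab_frame("scene"); cv2.imwrite("pics/s4.png",cv2.resize(f[180:280,220:360,::-1],None,fx=5,fy=5))
E
```

```text
t: 7.45
eef_pos: [0.5251, -0.2221, 0.123]
ee_rot: [[0.964, -0.267, 0.001], [-0.267, -0.964, -0.01], [0.004, 0.009, -1.0]]
force: [0.6, -0.3, 0.1]
width: 0.0658
t: 7.95
eef_pos: [0.5251, -0.2221, 0.123]
ee_rot: [[0.964, -0.267, 0.002], [-0.267, -0.964, -0.01], [0.004, 0.009, -1.0]]
force: [-1.5, -0.8, -0.1]
width: 0.0142
```

View pics/w4.png

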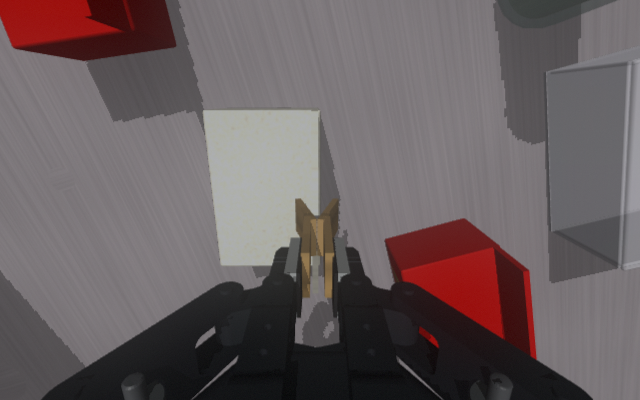

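View pics/s4.png

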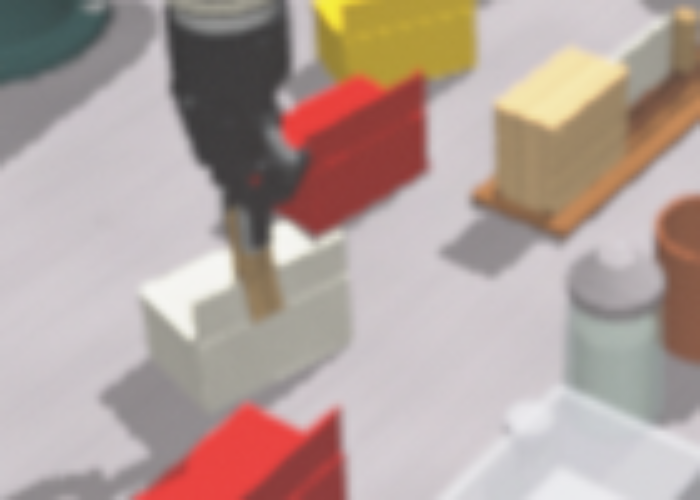

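```bash
python3 - <<'E'
from h import *; from rig import arm
import cv2
t=cv2.imread("pics/w4.png")
i=arm.camera_info("wrist");s=arm.get_state();print(s["eef_pos"],s["width"],s["force"])
R=s["ee_rot"]; p0=s["eef_pos"]
for d in (0,-.019,-.03): print(d,proj(i,p0+R@[0,0,d]),proj(i,p0+R@[0,.011,d]),proj(i,p0+R@[0,-.011,d]))
P=np.array([.5237,-.2215,.108]);ax=np.array([.964,-.267,0]);ay=np.array([.267,.964,0])
for z,x in((.152,0),(.108,0),(.075,.011),(.075,-.011)):
  for y in(-.012,.012): print("peg",z,x,y,proj(i,P+ax*x+ay*y+[0,0,z-.108]).round(1))
cv2.imwrite("pics/w4z.png",cv2.resize(t[180:320,240:400],None,fx=4,fy=4,interpolation=cv2.INTER_CUBIC))
E
```

```text
[ 0.52504228 -0.22208805  0.12293868] 0.014112268904263134 [ 0.43243535 -0.47334235 -0.52355662]
0 [318.38478721 251.50531594] [318.35645546 269.33442432] [318.41431388 232.92425057]
-0.019 [318.59740918 270.34068947] [318.56068483 289.97557799] [318.63588582 249.76893625]
-0.03 [318.74743458 283.63087031] [318.70415337 304.47572728] [318.79295085 261.70957795]
peg 0.152 0 -0.012 [315.8 305. ]
peg 0.152 0 0.012 [315.7 258.8]
peg 0.108 0 -0.012 [315.7 257. ]
peg 0.108 0 0.012 [315.7 220.1]
peg 0.075 0.011 -0.012 [331.2 233.6]
peg 0.075 0.011 0.012 [331.7 201.6]
peg 0.075 -0.011 -0.012 [300.2 233.6]
peg 0.075 -0.011 0.012 [299.6 201.7]
```

View pics/w4z.png

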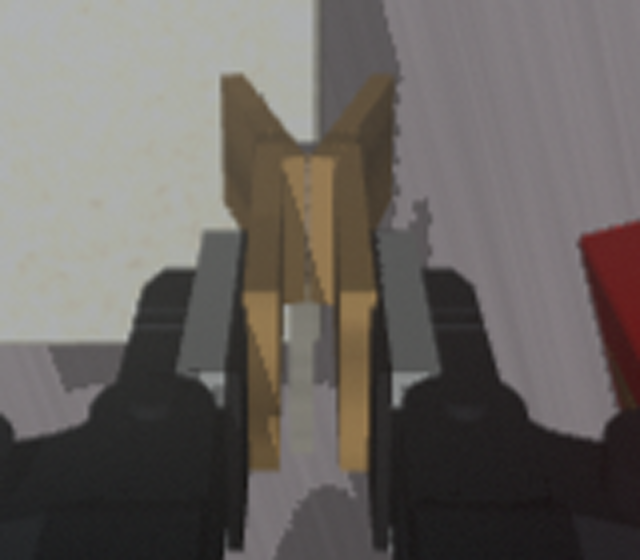

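The levers are parallel between the pads (tops at (305,275) and (329,275)), and the jaws are spread at (297,200) and (337,200). Next I'll lift straight up.

```bash
python3 -m pendant '[{"travel":[0,0,-0.01],"roll":0},{"travel":[0,0,-0.03],"roll":0},{"travel":[0,0,-0.06],"roll":0},{"travel":[0,0,-0.09],"roll":0},{"travel":[0,0,-0.1],"roll":0}]' && python3 - <<'E'
from h import *; from rig import arm
import cv2
i=arm.camera_info("wrist");s=arm.get_state()
f=arm.grab_frame("wrist"); cv2.imwrite("pics/w5.png",cv2.resize(f[160:330,220:420,::-1],None,fx=3.5,fy=3.5))
print(s["eef_pos"],rel(s,[.56,.1945,.223],0.0))
E
```

```text
t: 8.55
eef_pos: [0.5264, -0.2219, 0.228]
ee_rot: [[0.964, -0.267, 0.008], [-0.267, -0.964, -0.014], [0.012, 0.011, -1.0]]
force: [1.0, -0.7, 0.0]
width: 0.0139
[ 0.52640385 -0.2218682   0.2279694 ] (array([-0.07882221, -0.41024706, -0.00053117]), np.float64(-15.489471149116966))
```

View pics/w5.png

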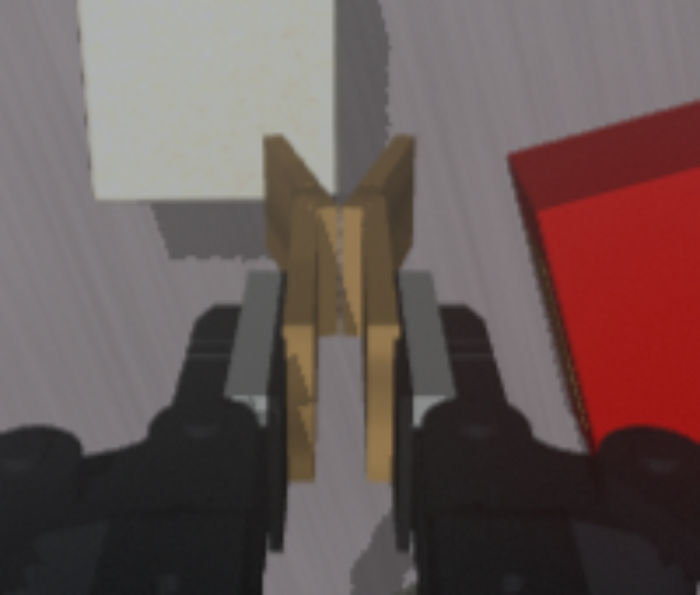

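```bash
python3 - <<'E'
from h import *; from rig import arm
from scipy.optimize import least_squares
i=arm.camera_info("wrist");s=arm.get_state();R=s["ee_rot"];p=s["eef_pos"]
px=lambda u,v:np.array([220+u/3.5,160+v/3.5])
# peg model in tool frame: pivot (x0,y0,z0) ; up = -tool z ; +y in picture up = -tool y
obs=[((-.008,.012,-.044),px(285,480)),((.008,.012,-.044),px(393,480)),((-.008,-.012,-.044),px(285,325)),((.008,-.012,-.044),px(398,325)),
((-.0152,-.012,.033),px(264,135)),((.0152,-.012,.033),px(414,135))]
def f(q):
    th=q[3];c,sn=np.cos(th),np.sin(th);r=[]
    for m,o in obs:
        m=np.array(m); m=np.array([m[0],c*m[1]-sn*m[2],sn*m[1]+c*m[2]])
        r+=list(proj(i,p+R@(m+q[:3]))-o)
    return r
r=least_squares(f,[0,0,-.013,0]);print(r.x.round(4),np.round(r.fun,1))
E
```

```text
[-0.0007  0.0007  0.0233  0.025 ] [-0.6 -0.6  1.2 -0.6 -1.5  0.5  0.7  0.5  0.3  0.2  0.1  0.2]
```

```bash
python3 -m pendant '[{"travel":[-0.004,-0.02,0],"roll":-1},{"travel":[-0.012,-0.06,0],"roll":-3},{"travel":[-0.02,-0.105,0],"roll":-5},{"travel":[-0.029,-0.15,0],"roll":-7},{"travel":[-0.038,-0.195,0],"roll":-9}]' && python3 - <<'E'
from h import *; from rig import arm
s=arm.get_state()
print(s["eef_pos"],s["width"],rel(s,[.56,.1945,.2],0.0))
E
```

```text
t: 9.1
eef_pos: [0.5412, -0.0222, 0.2237]
ee_rot: [[0.994, -0.112, 0.006], [-0.112, -0.994, -0.014], [0.008, 0.013, -1.0]]
force: [1.5, 0.1, -0.3]
width: 0.0143
[ 0.54119775 -0.02222181  0.2236702 ] 0.014265221784508073 (array([-0.00579869, -0.21774985,  0.02082123]), np.float64(-6.442667803121893))
```

```bash
python3 -m pendant '[{"travel":[-0.001,-0.045,0],"roll":-1.5},{"travel":[-0.002,-0.09,0],"roll":-3},{"travel":[-0.004,-0.135,0],"roll":-4.5},{"travel":[-0.005,-0.18,0],"roll":-6},{"travel":[-0.006,-0.21,0],"roll":-6.4}]' && python3 -m pendant '[{"travel":[0,-0.007,0.01],"roll":0},{"travel":[0,-0.007,0.02],"roll":0},{"travel":[0,-0.007,0.02],"roll":0},{"travel":[0,-0.007,0.02],"roll":0},{"travel":[0,-0.007,0.02],"roll":0}]' && python3 - <<'E'
from h import *; from rig import arm
import cv2,pickle
i=arm.camera_info("wrist");s=arm.get_state()
f=arm.grab_frame("wrist"); cv2.imwrite("pics/w6.png",f[:,:,::-1])
g=arm.grab_frame("scene"); cv2.imwrite("pics/s6.png",g[:,:,::-1])
cv2.imwrite("pics/s6z.png",cv2.resize(g[110:240,290:410,::-1],None,fx=4.6,fy=4.6,interpolation=cv2.INTER_CUBIC))
cv2.imwrite("pics/w6z.png",cv2.resize(f[160:330,220:420,::-1],None,fx=3.5,fy=3.5,interpolation=cv2.INTER_CUBIC))
pickle.dump((i,s),open("w6.pkl","wb"))
print(s["eef_pos"],s["width"],rel(s,[.56,.1945,.2],0.0))
E
```

```text
t: 9.6
eef_pos: [0.5578, 0.19, 0.2189]
ee_rot: [[1.0, 0.002, 0.003], [0.002, -1.0, -0.013], [0.003, 0.014, -1.0]]
force: [0.9, 0.5, -0.1]
width: 0.0143
t: 10.1
eef_pos: [0.5582, 0.1954, 0.1992]
ee_rot: [[1.0, 0.0, 0.004], [0.0, -1.0, -0.014], [0.004, 0.014, -1.0]]
force: [-0.1, 0.5, -0.5]
width: 0.0142
[0.55822483 0.1953625  0.19915638] 0.014172054632643065 (array([ 0.00177837,  0.00087419, -0.00082463]), np.float64(0.007788795699951834))
```

View pics/w6z.png

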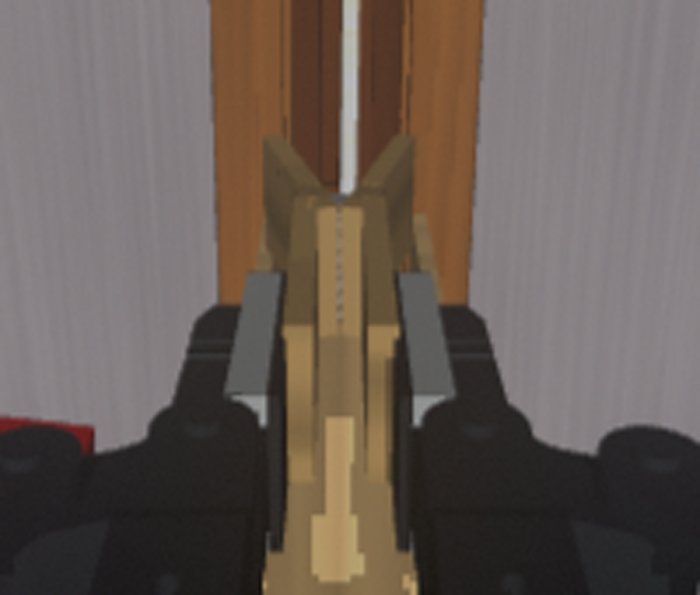

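View pics/s6z.png

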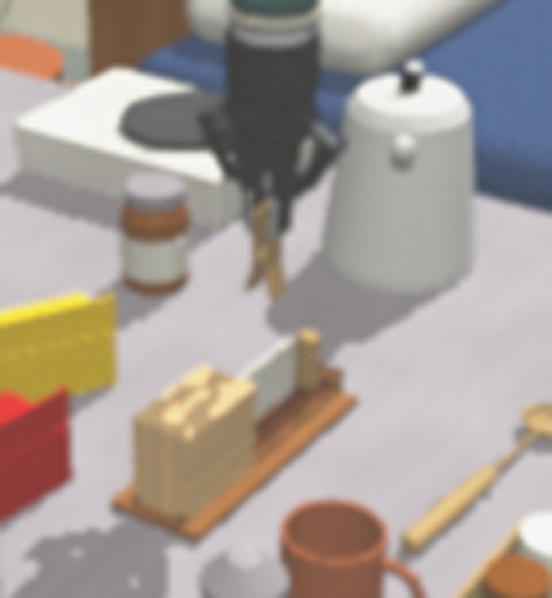

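```bash
python3 - <<'E'
from h import *; from rig import arm
import pickle
i,s=pickle.load(open("w6.pkl","rb"));R=s["ee_rot"];p=s["eef_pos"];sc=arm.camera_info("scene")
for d in (.015,.019,.023):
  for x in(-.013,.013):
    # nearest visible corner -y edge of jaw bottom
    q=[proj(sc,p+R@np.array([x,y,d+.033])) for y in(.012,-.012)]
    print(d,x,[((a-[290,110])*4.6).round(0) for a in q])
# card top line at z .08 in wrist
px=lambda u,v:(220+u/3.5,160+v/3.5)
for u,v in((349,10),(348,185)): print("card",ray(i,*px(u,v),.08))
print("card ref",[ (proj(i,[.56,y,.08])-[220,160])*3.5 for y in(.239,.2)], "peg centre at tip line px", )
E
```

```text
0.015 -0.013 [array([241., 285.]), array([256., 274.])]
0.015 0.013 [array([267., 293.]), array([282., 282.])]
0.019 -0.013 [array([241., 289.]), array([256., 278.])]
0.019 0.013 [array([267., 297.]), array([282., 286.])]
0.023 -0.013 [array([241., 293.]), array([256., 282.])]
0.023 0.013 [array([267., 301.]), array([282., 290.])]
card [0.56040748 0.21995283 0.08      ]
card [0.56028647 0.17157247 0.08      ]
card ref [array([347.62052645, -64.49708777]), array([347.21950175,  84.53720641])] peg centre at tip line px
```

```bash
python3 -m pendant '[{"travel":[0.0015,0,0.015],"roll":0},{"travel":[0.0015,0,0.03],"roll":0},{"travel":[0.0015,0,0.04],"roll":0},{"travel":[0.0015,0,0.045],"roll":0},{"travel":[0.0015,0,0.045],"roll":0}]' && python3 - <<'E'
from h import *; from rig import arm
import cv2
s=arm.get_state()
f=arm.grab_frame("wrist")
cv2.imwrite("pics/w7z.png",cv2.resize(f[160:330,220:420,::-1],None,fx=3.5,fy=3.5,interpolation=cv2.INTER_CUBIC))
print(s["eef_pos"],s["width"],rel(s,[.5602,.1945,.116],0.0))
E
```

```text
t: 10.7
eef_pos: [0.5592, 0.195, 0.1527]
ee_rot: [[1.0, 0.001, 0.002], [0.001, -1.0, -0.014], [0.002, 0.014, -1.0]]
force: [-0.4, -0.1, -1.2]
width: 0.014
[0.55919642 0.1950001  0.15269441] 0.014026034562611612 (array([ 9.45696853e-04, -1.66455954e-05,  3.66993465e-02]), np.float64(0.0428099654631211))
```

View pics/w7z.png

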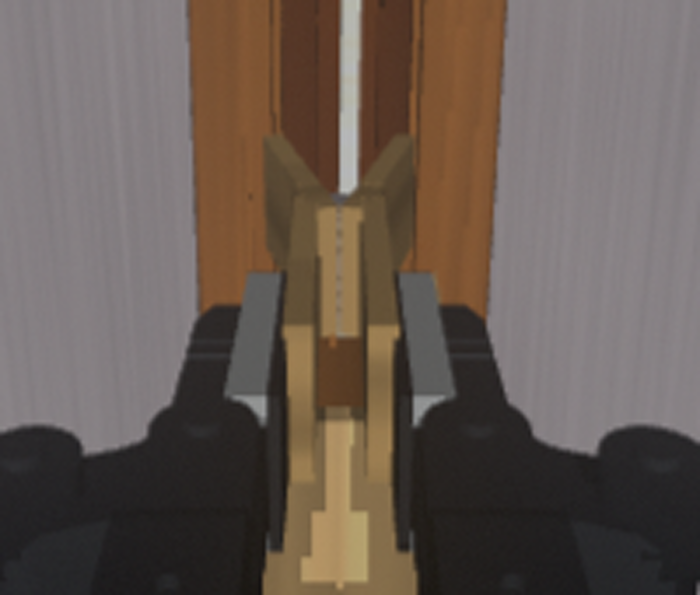

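The card edge at (349) lies between the jaws at (264 to 414), about 2 mm right of centre. I'll correct by 2 mm and lower.

```bash
python3 -m pendant '[{"travel":[0.002,0,0.006],"roll":0},{"travel":[0.002,0,0.014],"roll":0},{"travel":[0.002,0,0.022],"roll":0},{"travel":[0.002,0,0.03],"roll":0},{"travel":[0.002,0,0.036],"roll":0}]' && python3 -m pendant '[{"travel":[0,0,0],"roll":0},{"travel":[0,0,0],"roll":0},{"travel":[0,0,0],"roll":0},{"travel":[0,0,0],"roll":0},{"travel":[0,0,0],"roll":0}]' && python3 - <<'E'
from h import *; from rig import arm
import cv2
i=arm.camera_info("wrist");s=arm.get_state()
f=arm.grab_frame("wrist"); g=arm.grab_frame("scene");t=arm.grab_frame("top")
cv2.imwrite("pics/w8z.png",cv2.resize(f[160:330,220:420,::-1],None,fx=3.5,fy=3.5,interpolation=cv2.INTER_CUBIC))
cv2.imwrite("pics/s8z.png",cv2.resize(g[150:230,300:400,::-1],None,fx=7,fy=7,interpolation=cv2.INTER_CUBIC))
cv2.imwrite("pics/t8.png",t[:,:,::-1])
sc=arm.camera_info("scene")
Z=lambda p:((proj(sc,p)-[300,150])*7).round(0)
p=s["eef_pos"]
for y in(.15,.183,.2065,.239): print("card top",y,Z([.562,y,.08]))
for d in(.015,.019,.023): print("tip +x near corner",d,Z([.575,p[1]-.012,p[2]-d-.033]))
print(s["eef_pos"],s["width"],s["force"])
E
```

```text
t: 11.25
eef_pos: [0.5614, 0.1945, 0.1165]
ee_rot: [[1.0, 0.001, 0.002], [0.001, -1.0, -0.014], [0.002, 0.014, -1.0]]
force: [-0.4, -0.2, -0.4]
width: 0.014
t: 11.75
eef_pos: [0.5617, 0.1946, 0.1171]
ee_rot: [[1.0, 0.001, 0.003], [0.001, -1.0, -0.014], [0.003, 0.014, -1.0]]
force: [0.5, 0.4, -0.6]
width: 0.0144
card top 0.15 [287. 297.]
card top 0.183 [319. 271.]
card top 0.2065 [341. 254.]
card top 0.239 [370. 230.]
tip +x near corner 0.015 [337. 295.]
tip +x near corner 0.019 [337. 301.]
tip +x near corner 0.023 [337. 307.]
[0.56171316 0.19463546 0.11707152] 0.014366446687332666 [ 0.46327169  0.41577462 -0.55049738]
```

View pics/w8z.png

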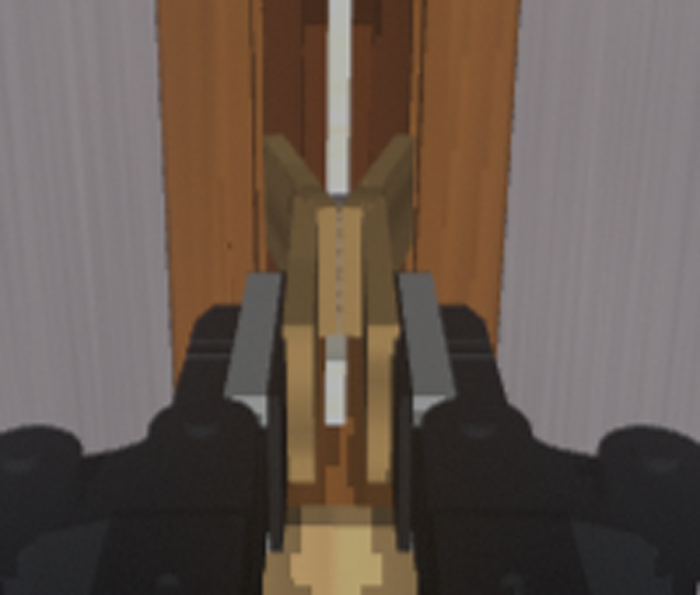

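View pics/s8z.png

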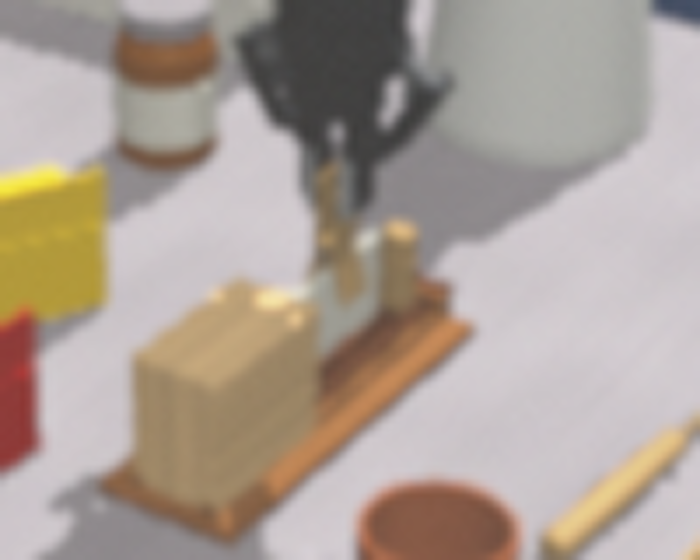

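The card edge (338) is centred between the jaws (264 to 414) in the wrist view. In the scene crop the +x jaw's tip is at about (343,303), in front of the card and roughly 15 mm below its edge. The wrist force is only 0.8 N, so the peg is not pressing on anything. I'll hand it in.

```bash
python3 - <<'E'
from rig import arm
print(arm.job_done()); s=arm.get_state(); print(s["t"],s["eef_pos"],s["width"],s["force"])
E
```

```text
the job is handed in; nothing more can be done
None
the job is handed in; nothing more can be done
```

I pulled the card out to its end stop, then squeezed the peg off the white carton's flap. I handed the job in at about 12 s of 51 s, with the peg held open over the card's edge; no verdict was reported.

- **Slide:** I gripped the card's grip and slid it about 92 mm, until the arm felt about 8 N from the end stop. The top camera then showed the card wholly clear of the hood, its middle at y = 0.195 m (0.194 m expected).
- **Peg grip:** The levers look parallel and the jaws fully spread. The fingers are set to squeeze with 40 N. They read 14 mm apart, slightly less than the 16 mm stop.
- **Peg position:** The card edge is centred between the jaws to within about 1 mm. The pivot is about 17 mm above the edge, and the jaw tips are about 15 mm below it. The last wrist force was about 0.8 N, about the same as with nothing touching.
- **What disagreed:** The wrist camera put the pivot 23 mm below the tool tip, the scene camera about 20 mm, and the planned grasp about 15 mm. All three are safe at the final height. The peg probably slid a few millimetres in the fingers while being squeezed.
- **Not checked:** I planned the paths to stay clear of the other things and felt no bumps, but I did not measure their positions again at the end.

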